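# Roll the tomato tin into the green bay

## Robot

A 7-joint arm with a two-finger parallel gripper is mounted at the origin on the work surface. World frame = base frame: x ahead of the robot, y to its left, z up, the work surface at z = 0. Lengths are in m, angles in rad, forces in N, time in s.
With the tool pointing down it reaches from about 0.4 to 0.85 m from the base axis. Payload 10.4 kg.
Tool frame: the origin (TCP) lies midway between the tips of the shut fingers; the grasp point (between the pads) lies 19 mm behind it; z points along the fingers, y is the direction in which the jaws open and shut (so a half turn about z gives the same grasp; the last joint's range is limited). The gripper opens to 85 mm and grips with 20 to 120 N. Pads are 22 mm wide; open, the fingers measure 114 mm over their backs; the gripper's body (76 mm by 85 mm) begins 54 mm behind the grasp point. The pads swing forward as they close: fully open they stand 13 mm farther back than shut.
Start: joints at [-1.13, 0.332, -0.065, 1.46, 0.022, 1.35, -0.088], TCP at [0.28, 0.559, 0.231] pointing down, gripper open.
Joint ranges: [-2.6, 2.6], [-0.5, 2.12], [-1.47, 1.34], [0.16, 2.42], [-1.27, 4.41], [0.06, 2.06], [-2.6, 2.6]. Speed limits (rad/s): [2.22, 2.22, 2.79, 2.79, 3.14, 3.14, 3.14].

## Interface

Orientations are given as a unit quaternion [x, y, z, w].
In Python, from workcell import manip, camera, camera_info, workorder, nets gives the robot as it stands.
- The arm moves only by the tool apply_moves, never from a script. Its argument "commands" is a list of rows, each a list of 5 numbers: the shift along the tool's x, y, z in m, then the turn about the tool's z in degrees, then the gripper command: -1 is fully open, 1 is shut, values between are in proportion. A call has 1 to 5 rows; each row shifts and turns the pose as measured when the row begins, along the tool's axes as they then stand; what a row does not reach is not made up. A row lasts 1/12 s, in which the tool goes at most 41.7 mm and 7.16 degrees, less where a joint would pass 70% of its speed; a pose out of reach is approached as far as the arm can. A call is refused whole if a number of a shift passes 0.0417 or a number of a turn 7.16, either way. A call with a gripper value outside its range is refused whole. The fingers move at their own pace and stop on an object; "squeeze" is the grip in N (left out, the last holds). Time passes only in rows, so rows that do not move let the fingers close. It gives the time, the measured TCP pose, the force and the opening at its end, in the units of the state.
- manip.get_obs(): the state, without advancing time (a new reading comes with each control period).
- camera(name): name is "scene" or "top" or "wrist"; returns (picture, depth): 400x640x3 uint8, red, green, blue; 400x640 float32, m along the optical axis (not along the pixel's ray), 0 where there is no reading.
- camera_info(name): a dict with "camera_matrix" (3x3 intrinsics, pixels), "k1" (the pictures are not rectified: a ray, as slopes to the right and down, at radius r is drawn at 1 + k1 r^2 times it, then the intrinsics apply), "xyz" and "rotation" of the camera in the world; the wrist camera has in their place "T_tool_cam" (4x4, takes a point from camera to tool coordinates, whose origin is the TCP and whose axes are the flange's). Camera axes: x right, y down, z forward; pixel columns grow to the right and rows downward; lengths in m; the calibration is good to about 2 mm. A picture is of the moment at which its call begins: read the wrist's pose just before it. camera_info takes no time and is no camera call.
- workorder.hand_in(): hands the job in, once; it reports no verdict.
Trained networks look in the newest picture that a camera, given by its name, has taken for a name from the list of things; names that differ only in an ending like _2 or _b are one class to them, and where a whole thing is asked for, a point or a joint stands for the part that bears it (a point fixed in the world has none). Each returns a list of dicts, best first, with "conf" (0 to 1); they miss things now and then, are a little off and sometimes report something else, mostly with a low value. They report only what shows in the picture. A call takes as long as a camera call.
- nets.look_for(camera, thing): "rect" ([left, top, width, height] in pixels, round what is visible of it).
- nets.place_of(camera, thing): "xy" ([column, row] in pixels: a listed point, or the origin of a listed thing).
The state is a dict: "clock": time; "joint_pos": joint angles; "joint_velocities": joint speeds; "tau": joint torques, N m; "position": TCP position; "ee_rot": TCP orientation; "ft_force": force on the tool from outside, world axes, zero at the start; "torque": the same for the moment, N m; "grip_width": opening from 0.0 (shut) to 1.0 (fully open).
Only numpy, scipy, OpenCV 4.12 (cv2) and the standard library are available. Lean on these libraries where they do the work, as an engineer would, in place of code of your own. Each camera call takes 0.05 s, during which the arm holds its last target. There are 200 camera calls.

## Task

The big red tomato tin lies on its side on the worktop. Roll it with your fingertips, pushing on its top, into the bay marked by the two green tape lines, so that it comes to rest lying between the lines without covering either one. Do not lift the tin, do not push it below its middle, and leave everything else on the worktop where it stands.

Things in the scene. Friction and masses are not known exactly. Their poses are not given: they have to be found in the camera images.
- tin: Red tin lying on its side: a cylinder 100 mm across, 120 mm long, about 0.8 kg, too fat to grasp. Origin: its centre, 50 mm above the worktop. Its own x axis is the cylinder's axis, within 0.08 rad of world x at the start; y and z turn with it. It rolls sideways, roughly along world y; fingertips that stick to its top travel about twice as far as its centre. Rolling resistance soon stops it.
- tin_seam (a point): A point on the tin's round surface, half-way along it, on the cream stripe along its label; it turns with the tin. It is at the very top (100 mm up) at the start.
- green_bay: Bay marked on the worktop by two parallel green tape lines, flat. Origin: the middle of the bay, on the worktop. Its x axis runs along the lines (within 0.08 rad of world x), y across them. The lines are 300 mm long and 16 mm wide; the clear gap between them is 130 mm (inner edges at y = +-65 mm). It lies to the left or to the right of the tin.
- yellow_bay: The same bay in yellow tape, on the other side of the tin: not the one wanted. Same axes and sizes.
- cheese_shaker: Standing shaker with a steel cap, 62 mm across, 115 mm tall; bystander, origin at the centre of its underside
- oregano_jar: Standing small green jar, 48 mm across, 100 mm tall; bystander, origin at the centre of its underside
- small_can: Standing small can, 66 mm across, 80 mm tall; bystander, origin at the centre of its underside
- dip_cup: White ceramic cup, 64 mm across, 45 mm tall; bystander, origin at the centre of its underside
- spoon: Spoon lying on the worktop; bystander, origin half-way along it, axis along its own x
- oil_bottle: Standing amber bottle, 60 mm across, 170 mm tall; bystander, origin at the centre of its underside
- timer: White kitchen timer with a red dial, 50 x 60 mm, 50 mm tall; bystander, origin at the centre of its underside

How it is judged:
On the way:
1. the tin has rolled over by about a quarter turn (the cream stripe has come down to about the height of its middle) (height (world z) of tin_seam below 0.055 m), for 0.02 s.
At the end, for the whole second after the job is handed in: The tin lies on the worktop at rest (slower than 10 mm/s), its centre within 17 mm of the bay's middle line across the tapes and within 100 mm of the bay's middle along them, its axis within 0.25 rad of the lines (x of tin in the frame of green_bay between -0.1 and 0.1 m and y of tin in the frame of green_bay between -0.017 and 0.017 m and z of tin in the frame of green_bay between 0.045 and 0.055 m and angle between the x axis of tin and the x axis of green_bay, either way round below 0.25 rad and linear speed of tin below 0.01 m/s); the robot touches nothing.
It fails at once if the tin is lifted (more than 10 mm) off the worktop (height (world z) of tin above 0.06 m).
It fails at once if the tin is pushed by the fingers below its middle (contact force between the fingers and tin above 0.5 N and height (world z) of the grasp point below 0.066 m).
It fails at once if another thing on the worktop is moved by more than 15 mm (distance of any of cheese_shaker, oregano_jar, small_can, dip_cup, spoon, oil_bottle, timer from where it was at the start of the episode above 0.015 m).
It also fails if it takes over 67 s, if anything falls off the work surface, if the arm or the gripper's body presses on something with over 40 N, if the wrist force passes 120 N, or if a joint passes its speed limit or range.

## Working session

There is one attempt and no reset: what is moved stays moved. The work goes in short steps, Python scripts to look and compute and a tool call to move; the robot and the scene stay as the last step left them, time stands still between calls to the robot, and variables do not carry over. Pictures are saved under pics/ and viewed, about 8 in all and at most 12, crops included, and the job is handed in when it is done.

Besides the shell and the picture viewer there is one more tool, called after "Emit:" by a JSON object that holds its "name" and its "arguments". apply_moves: Moves the arm, as the interface text tells. Its arguments: {"type":"object","properties":{"commands":{"type":"array","items":{"type":"array","items":{"type":"number"}}},"squeeze":{"type":"number"}},"required":["commands"]}

```bash
mkdir -p pics; ls; cat > h.py <<'E'
import numpy as np, cv2
from scipy.spatial.transform import Rotation as R
from workcell import manip, camera, camera_info, workorder, nets
def rotm(r):
    r=np.array(r,float)
    return r if r.shape==(3,3) else R.from_quat(r).as_matrix()
def campose(name,obs=None):
    ci=camera_info(name)
    if 'T_tool_cam' in ci:
        T=np.array(ci['T_tool_cam']); Rt=rotm(obs['ee_rot']); 
        return ci,Rt@T[:3,:3],Rt@T[:3,3]+np.array(obs['position'])
    return ci,rotm(ci['rotation']),np.array(ci['xyz'])
def rays(ci,px):
    K=np.array(ci['camera_matrix'],float)
    p=cv2.undistortPoints(np.array(px,float).reshape(-1,1,2),K,np.array([ci['k1'],0,0,0.]),).reshape(-1,2)
    return np.c_[p,np.ones(len(p))]
def onplane(name,px,z,obs=None):
    ci,Rm,t=campose(name,obs); d=rays(ci,px)@Rm.T
    return t+d*((z-t[2])/d[:,2])[:,None]
def bydepth(name,px,dep,obs=None):
    ci,Rm,t=campose(name,obs); px=np.array(px); 
    return t+(rays(ci,px)*dep[px[:,1].astype(int),px[:,0].astype(int)][:,None])@Rm.T
def save(n,img): cv2.imwrite('pics/'+n,img[:,:,::-1])
E
python3 - <<'E'
from h import *
o=manip.get_obs();print(o)
for c in('top','scene'):
    im,d=camera(c);save(c+'0.png',im);ci=camera_info(c);print(ci)
    np.save(c+'d.npy',d)
    if c=='top':
        for t in['tin','tin_seam','green_bay','yellow_bay','cheese_shaker','oregano_jar','small_can','dip_cup','spoon','oil_bottle','timer']:
            r=nets.place_of(c,t)
            if r: print(t,r[0]['xy'],r[0]['conf'],onplane(c,[r[0]['xy']],{'tin':.05,'tin_seam':.1}.get(t,0))[0].round(3))
print(manip.get_obs()['clock'])
E
```

```text
pics
{'clock': 0.0, 'joint_pos': array([-1.12958456,  0.33287228, -0.06467354,  1.46093294,  0.02160925,
        1.34989905, -0.08850524]), 'joint_velocities': array([-1.11401074e-03, -1.81445675e-03, -5.38605506e-05,  1.44099325e-04,
        5.64524812e-04, -1.57582235e-04, -4.90168201e-05]), 'tau': array([ 2.39471847e-04, -6.25449228e+01,  4.93887090e-02, -3.91606772e+01,
        1.62212335e-02,  1.00497334e-02, -2.73876299e-05]), 'position': array([0.27945587, 0.55862842, 0.23051961]), 'ee_rot': array([ 2.29836351e-01,  9.73229033e-01, -6.97438335e-04, -1.21989418e-04]), 'ft_force': array([ 0.36442275,  0.15759632, -1.26596928]), 'torque': array([ 0.01805124, -0.028695  , -0.02979898]), 'grip_width': 1.0012073830709483}
{'camera_matrix': array([[397.04911122,   0.        , 326.34133901],
       [  0.        , 397.04911122, 197.47602   ],
       [  0.        ,   0.        ,   1.        ]]), 'k1': -0.05634164419012955, 'xyz': array([ 0.42591396, -0.00531338,  1.21946627]), 'rotation': array([-0.70174128,  0.71112362, -0.0198005 ,  0.03834464])}
tin [316.9, 197.0] 0.76 [0.524 0.053 0.05 ]
tin_seam [314.5, 190.7] 0.65 [0.538 0.057 0.1  ]
green_bay [316.8, 189.3] 0.41 [0.552 0.055 0.   ]
cheese_shaker [298.7, 128.1] 0.79 [0.746 0.11  0.   ]
oregano_jar [342.9, 126.2] 0.85 [ 0.75  -0.029  0.   ]
small_can [488.3, 254.2] 0.85 [ 0.346 -0.465  0.   ]
dip_cup [396.6, 130.3] 0.58 [ 0.734 -0.196  0.   ]
spoon [243.4, 273.4] 0.88 [0.297 0.283 0.   ]
oil_bottle [184.4, 155.6] 0.97 [0.666 0.474 0.   ]
timer [486.3, 158.3] 0.81 [ 0.642 -0.472  0.   ]
{'camera_matrix': array([[371.28391387,   0.        , 315.99051703],
       [  0.        , 371.28391387, 199.43357365],
       [  0.        ,   0.        ,   1.        ]]), 'k1': -0.014474098346586658, 'xyz': array([ 1.05624726, -0.44584323,  1.1633903 ]), 'rotation': array([ 0.87306428,  0.39277283, -0.12259772, -0.26164492])}
0.65
```

View pics/top0.png

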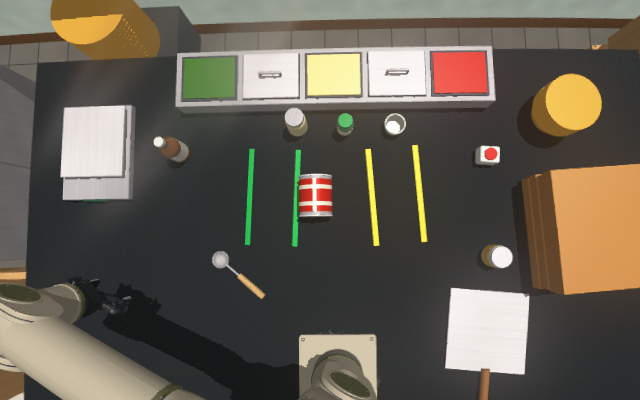

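```bash
python3 - <<'E'
from h import *
im=cv2.imread('pics/top0.png');hsv=cv2.cvtColor(im,cv2.COLOR_BGR2HSV);d=np.load('topd.npy')
for n,lo,hi,z in(('green',(40,80,60),(85,255,255),0),('yellow',(20,110,90),(36,255,255),0)):
    m=cv2.inRange(hsv,lo,hi);k,l,s,c=cv2.connectedComponentsWithStats(m)
    for i in range(1,k):
        if s[i,4]<150:continue
        v,u=np.nonzero(l==i);P=onplane('top',np.c_[u,v],z)[:,:2]
        (cx,cy),wh,a=cv2.minAreaRect((P*1000).astype(np.float32))
        w=np.linalg.svd(P-P.mean(0),full_matrices=False)[2][0];w*=np.sign(w[0])
        print(n,s[i],'mean',P.mean(0).round(4),'rect',round(cx),round(cy),np.round(wh),'ang',np.arctan2(w[1],w[0]).round(4))
# tin from depth
v,u=np.mgrid[150:245,250:390];px=np.c_[u.ravel(),v.ravel()]
P=bydepth('top',px,d);P=P[(P[:,2]>.03)&(P[:,2]<.12)]
print(len(P),P.min(0),P.max(0),np.percentile(P[:,2],[50,99]))
from scipy.optimize import least_squares
Q=P[P[:,2]>.055]
f=lambda p:np.hypot((Q[:,1]-p[0]-p[1]*(Q[:,0]-.53))*np.cos(p[1]),Q[:,2]-p[2])-.05
r=least_squares(f,[.055,0,.05],loss='soft_l1',f_scale=.003);print('tin y,slope,z',r.x,np.abs(r.fun).mean(),'x range',np.percentile(Q[:,0],[1,99]))
E
```

```text
green [ 183   58   52   41 2012] mean [0.9199 0.4016] rect 920 401 [166. 134.] ang -1.5529
green [338 113  15  17 204] mean [ 0.7673 -0.0352] rect 766 -35 [44. 51.] ang -0.0232
green [244 148  11  98 578] mean [0.5338 0.2657] rect 535 266 [ 19. 303.] ang -0.0424
green [291 149  10  98 598] mean [0.5262 0.1206] rect 529 120 [ 20. 301.] ang -0.0417
yellow [ 52  17  45  27 708] mean [1.1113 0.8693] rect 1103 875 [ 91. 160.] ang 1.4674
yellow [ 546   75   55   55 2364] mean [ 0.8216 -0.7618] rect 822 -762 [177. 177.] ang 1.3327
yellow [412 145  16  98 646] mean [ 0.5358 -0.2598] rect 537 -260 [301.  20.] ang 0.0667
yellow [365 148  15  98 646] mean [ 0.525  -0.1138] rect 529 -113 [301.  21.] ang 0.0649
1417 [0.46783379 0.00821584 0.03045928] [0.58840744 0.10517333 0.10534297] [0.09287052 0.10298739]
tin y,slope,z [0.05764442 0.01153588 0.04916543] 0.0016178727365872144 x range [0.46824861 0.58672591]
```

The top view shows the tin at about (315, 195), the green lines on its left (columns 248 and 296) and the yellow ones on its right. The tin is at (0.528, 0.057) and the green bay's middle at (0.532, 0.193), tilted -0.042 rad. The gap between the measured lines (145 mm) and their lengths (300 mm) match the given sizes. The tin has to roll about +0.136 m in y. I'll sweep over to it on an arc.

Emit:
{"name": "apply_moves", "arguments": {"commands": [[-0.039,-0.005,0.003,4.2,1],[-0.039,-0.005,0.003,4.2,1],[-0.039,-0.005,0.003,4.2,1],[-0.039,-0.005,0.003,4.2,1],[-0.039,-0.005,0.003,4.2,1]], "squeeze": 40}}

```text
clock: 1.07
position: [0.4197, 0.4326, 0.2154]
ee_rot: [0.4, 0.916, 0.002, -0.003]
ft_force: [0.2, 0.6, -0.6]
grip_width: 0.299
```

Emit:
{"name": "apply_moves", "arguments": {"commands": [[-0.039,-0.005,0.003,4.2,1],[-0.039,-0.005,0.003,4.2,1],[-0.039,-0.005,0.003,4.2,1],[-0.039,-0.005,0.003,4.2,1],[-0.039,-0.005,0.003,4.2,1]]}}

```text
clock: 1.48
position: [0.5128, 0.2498, 0.1986]
ee_rot: [0.568, 0.823, 0.002, -0.003]
ft_force: [1.4, 0.4, 0.0]
grip_width: -0.001
```

Emit:
{"name": "apply_moves", "arguments": {"commands": [[-0.034,-0.003,0.009,4,1],[-0.034,-0.003,0.009,4,1],[-0.034,-0.003,0.009,4,1],[-0.034,-0.003,0.009,4,1],[-0.034,-0.003,0.009,4,1]]}}

```text
clock: 1.9
position: [0.5376, 0.0715, 0.153]
ee_rot: [0.71, 0.704, 0.005, -0.002]
ft_force: [0.3, -0.6, 0.1]
grip_width: 0.0
```

Emit:
{"name": "apply_moves", "arguments": {"commands": [[-0.025,0,0.009,0,1],[0,0,0,0,1],[0,0,0,0,1]]}}

```text
clock: 2.15
position: [0.5363, 0.0355, 0.1422]
ee_rot: [0.716, 0.698, 0.003, -0.001]
ft_force: [-0.2, 1.0, 0.0]
grip_width: -0.001
```

```bash
cat >> h.py <<'E'
def togo(x,y,z,yaw=0.0115,o=None):
    o=o or manip.get_obs();Rt=rotm(o['ee_rot']);d=np.array([x,y,z])-o['position']
    t=np.degrees(np.arctan2(Rt[1,1],Rt[0,1])-yaw)
    print('t',o['clock'],'pos',o['position'].round(4),'F',np.round(o['ft_force'],1),'tool shift',(Rt.T@d).round(4),'turn',t.round(2),'grip',round(o['grip_width'],3))
E
python3 -c "
from h import *
togo(.528,.045,.106)"
```

```text
t 2.15 pos [0.5363 0.0355 0.1422] F [-0.2  1.   0. ] tool shift [ 0.009  -0.0086  0.0362] turn -2.17 grip -0.001
```

Emit:
{"name": "apply_moves", "arguments": {"commands": [[0.004,-0.008,0.018,-2,1],[0,0,0.014,0,1],[0,0,0,0,1],[0,0,0.003,0,1],[0,0,0,0,1]]}}

```text
clock: 2.57
position: [0.5298, 0.0435, 0.1085]
ee_rot: [0.702, 0.712, 0.005, -0.001]
ft_force: [1.1, 0.2, -0.1]
grip_width: -0.002
```

Emit:
{"name": "apply_moves", "arguments": {"commands": [[0,0,0.002,0,1],[0,0,0.002,0,1]]}}

```text
clock: 2.73
position: [0.5309, 0.0448, 0.1059]
ee_rot: [0.702, 0.713, 0.006, -0.0]
ft_force: [-0.0, 0.4, 0.1]
grip_width: 0.0
```

Emit:
{"name": "apply_moves", "arguments": {"commands": [[0,0,0.003,0,1],[0,0,0.003,0,1]]}}

```text
clock: 2.9
position: [0.5318, 0.0454, 0.1005]
ee_rot: [0.701, 0.713, 0.007, 0.0]
ft_force: [0.5, 0.4, 0.4]
grip_width: 0.001
```

Emit:
{"name": "apply_moves", "arguments": {"commands": [[0,0,0.002,0,1],[0,0,0.002,0,1]]}}

```text
clock: 3.07
position: [0.5325, 0.0454, 0.0989]
ee_rot: [0.702, 0.713, 0.008, 0.0]
ft_force: [-17.6, -2.4, 38.8]
grip_width: -0.001
```

Emit:
{"name": "apply_moves", "arguments": {"commands": [[0.006,-0.001,0,0,1],[0.012,-0.0005,0.0005,0,1]]}}

```text
clock: 3.23
position: [0.5314, 0.0609, 0.1002]
ee_rot: [0.703, 0.711, 0.008, 0.001]
ft_force: [1.4, -0.0, -0.6]
grip_width: 0.0
```

```bash
cat >> h.py <<'E'
from scipy.optimize import least_squares
def tin(y0,cam='top',img=None):
    im,d=camera(cam)
    if img: save(img,im)
    v,u=np.nonzero(d>0);P=bydepth(cam,np.c_[u,v],d)
    Q=P[(P[:,2]>.04)&(P[:,2]<.101)&(np.abs(P[:,0]-.53)<.1)&(np.abs(P[:,1]-y0)<.075)]
    f=lambda p:np.hypot((Q[:,1]-p[0]-p[1]*(Q[:,0]-.53))*np.cos(p[1]),Q[:,2]-.0495)-.05
    r=least_squares(f,[y0,0],loss='soft_l1',f_scale=.003)
    print(cam,'tin y(x=.53)',r.x[0].round(4),'slope',r.x[1].round(3),'n',len(Q),'res',np.abs(r.fun).mean().round(4),'x',np.percentile(Q[:,0],[2,98]).round(3))
E
python3 -c "
from h import *
togo(.53,.06,.099)
tin(.06);tin(.06,'scene')
togo(.53,.06,.099)
"
```

```text
t 3.2333 pos [0.5314 0.0609 0.1002] F [ 1.4 -0.  -0.6] tool shift [-0.0009 -0.0015  0.0012] turn -0.01 grip 0.0h.py:36: RuntimeWarning: Mean of empty slice.
  print(cam,'tin y(x=.53)',r.x[0].round(4),'slope',r.x[1].round(3),'n',len(Q),'res',np.abs(r.fun).mean().round(4),'x',np.percentile(Q[:,0],[2,98]).round(3))
  ret = ret.dtype.type(ret / rcount)
Traceback (most recent call last):
  File "h.py", line 36, in tin
    print(cam,'tin y(x=.53)',r.x[0].round(4),'slope',r.x[1].round(3),'n',len(Q),'res',np.abs(r.fun).mean().round(4),'x',np.percentile(Q[:,0],[2,98]).round(3))
                                                                                                                        ~~~~~~~~~~~~~^^^^^^^^^^^^^^^
IndexError: index -1 is out of bounds for axis 0 with size 0
```

```bash
python3 -c "
from h import *
tin(.06,'scene',img='s1.png')
togo(.53,.06,.099)
"
```

```text
scene tin y(x=.53) 0.0658 slope -0.001 n 827 res 0.0043 x [0.473 0.591]
t 3.3333 pos [0.5314 0.0641 0.1   ] F [-1.3  1.3  6.6] tool shift [-0.0041 -0.0015  0.001 ] turn 0.25 grip -0.0
```

View pics/s1.png

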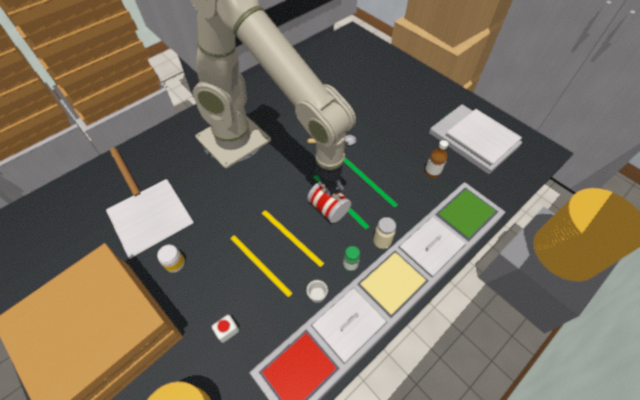

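The scene view shows the tin at about (330, 203) under the fingers. It has rolled about 8 mm for roughly 19 mm of fingertip travel, so the tips are sticking. I'll continue the stroke.

Emit:
{"name": "apply_moves", "arguments": {"commands": [[0.005,-0.0005,0.0015,0,1],[0.01,-0.0003,0.001,0,1],[0.01,-0.0003,0.001,0,1]]}}

```text
clock: 3.58
position: [0.5313, 0.0887, 0.0999]
ee_rot: [0.702, 0.712, 0.01, 0.001]
ft_force: [-2.0, 0.1, 6.0]
grip_width: 0.007
```

Emit:
{"name": "apply_moves", "arguments": {"commands": [[0.01,-0.0003,0.0015,0,1],[0.01,-0.0003,0.0018,0,1]]}}

```text
clock: 3.75
position: [0.5312, 0.11, 0.0981]
ee_rot: [0.702, 0.712, 0.011, 0.001]
ft_force: [-0.7, 0.2, 5.4]
grip_width: -0.001
```

```bash
python3 -c "
from h import *
tin(.085,'scene')
togo(.53,.085,.099)
"
```

```text
scene tin y(x=.53) 0.0886 slope 0.003 n 931 res 0.0041 x [0.472 0.591]
t 3.8 pos [0.531  0.1127 0.0978] F [-0.2  3.6  3.8] tool shift [-0.0277 -0.0015 -0.0017] turn 0.32 grip -0.007
```

Emit:
{"name": "apply_moves", "arguments": {"commands": [[0,0,-0.012,0,1],[-0.024,-0.0005,-0.004,0,1],[-0.022,-0.0005,0,0,1],[0,0,0.003,0,1],[0,0,0.003,0,1]]}}

```text
clock: 4.22
position: [0.5309, 0.0659, 0.1097]
ee_rot: [0.699, 0.715, 0.011, 0.001]
ft_force: [-0.2, 1.1, 0.4]
grip_width: 0.0
```

```bash
python3 -c "
from h import *
tin(.09,'scene')
togo(.53,.068,.1)
"
```

```text
scene tin y(x=.53) 0.089 slope 0.002 n 756 res 0.0046 x [0.473 0.591]
t 4.2667 pos [0.5307 0.0655 0.109 ] F [-0.1 -0.9 -0.8] tool shift [ 0.0024 -0.0008  0.0091] turn 0.58 grip 0.0
```

Emit:
{"name": "apply_moves", "arguments": {"commands": [[0.001,0,0.005,0.3,1],[0,0,0.004,0,1],[0,0,0.002,0,1]]}}

```text
clock: 4.52
position: [0.5309, 0.0678, 0.0975]
ee_rot: [0.701, 0.713, 0.011, 0.001]
ft_force: [-1.7, -2.5, 15.9]
grip_width: -0.0
```

Emit:
{"name": "apply_moves", "arguments": {"commands": [[0.008,-0.0003,0,0,1],[0.012,-0.0003,0.0005,0,1],[0.012,-0.0003,0.001,0,1]]}}

```text
clock: 4.77
position: [0.5309, 0.0988, 0.0998]
ee_rot: [0.702, 0.712, 0.012, 0.001]
ft_force: [-6.6, -1.1, 16.1]
grip_width: -0.003
```

Emit:
{"name": "apply_moves", "arguments": {"commands": [[0.012,-0.0003,0.0012,0,1],[0.012,-0.0003,0.0012,0,1],[0.012,-0.0003,0.0015,0,1]]}}

```text
clock: 5.02
position: [0.5306, 0.1388, 0.0996]
ee_rot: [0.702, 0.712, 0.014, 0.001]
ft_force: [-0.7, 0.2, 5.2]
grip_width: 0.002
```

```bash
python3 -c "
from h import *
tin(.125,'scene')
togo(.53,.155,.098)
"
```

```text
scene tin y(x=.53) 0.1247 slope 0.001 n 880 res 0.0042 x [0.472 0.591]
t 5.0667 pos [0.5303 0.1422 0.0994] F [1.5 4.6 5.3] tool shift [ 0.0127 -0.0001  0.0016] turn 0.38 grip 0.001
```

Emit:
{"name": "apply_moves", "arguments": {"commands": [[0.01,-0.0003,0.0015,0,1],[0,0,-0.012,0,1],[-0.02,0,-0.004,0,1],[-0.02,0,0,0,1],[-0.002,0,0.003,0,1]]}}

```text
clock: 5.48
position: [0.5302, 0.1142, 0.1128]
ee_rot: [0.697, 0.717, 0.014, 0.001]
ft_force: [1.2, 0.3, -0.2]
grip_width: 0.001
```

```bash
python3 -c "
from h import *
tin(.13,'scene')
togo(.53,.108,.0975)
"
```

```text
scene tin y(x=.53) 0.1618 slope 0.01 n 657 res 0.0048 x [0.473 0.591]
t 5.5333 pos [0.5298 0.1154 0.112 ] F [-0.5  0.2 -0.4] tool shift [-0.0076 -0.0003  0.0143] turn 0.98 grip 0.003
```

Emit:
{"name": "apply_moves", "arguments": {"commands": [[0,0,-0.002,0,1],[0,0,-0.002,0,1],[0,0,0,0,1]]}}

```text
clock: 5.78
position: [0.5293, 0.1164, 0.1166]
ee_rot: [0.697, 0.717, 0.014, -0.0]
ft_force: [0.1, 0.4, 0.2]
grip_width: 0.004
```

```bash
python3 -c "
from h import *
tin(.165,'scene');tin(.17,'scene')
togo(.53,.15,.0975)
"
```

```text
scene tin y(x=.53) 0.1825 slope 0.001 n 635 res 0.0051 x [0.474 0.59 ]
scene tin y(x=.53) 0.1858 slope 0.005 n 627 res 0.005 x [0.475 0.591]
t 5.8833 pos [0.5292 0.1165 0.1162] F [ 0.3 -0.1  0.1] tool shift [0.0331 0.0014 0.0194] turn 1.02 grip -0.001
```

The tin coasts after release, so it will probably overshoot a little. I'll let it come to rest, then draw it back slowly from the other side.

Emit:
{"name": "apply_moves", "arguments": {"commands": [[0,0,-0.01,0.5,1],[0.03,0,-0.002,0.5,1],[0.03,0,0,0,1],[0.03,0,0,0,1],[0.02,0,0,0,1]]}}

```text
clock: 6.3
position: [0.5287, 0.2253, 0.134]
ee_rot: [0.707, 0.707, 0.014, 0.0]
ft_force: [0.8, 0.5, 0.5]
grip_width: -0.001
```

Emit:
{"name": "apply_moves", "arguments": {"commands": [[0,0,0,0,1],[0,0,0,0,1],[0,0,0,0,1],[0,0,0,0,1],[0,0,0,0,1]]}}

```text
clock: 6.72
position: [0.5279, 0.2306, 0.1362]
ee_rot: [0.705, 0.709, 0.015, 0.0]
ft_force: [0.3, -0.0, 0.3]
grip_width: 0.001
```

```bash
python3 -c "
from h import *
tin(.21,'scene');tin(.21,'scene')
togo(.53,.23,.1)
"
```

```text
scene tin y(x=.53) 0.212 slope 0.002 n 888 res 0.0041 x [0.472 0.59 ]
scene tin y(x=.53) 0.2119 slope 0.002 n 888 res 0.004 x [0.472 0.59 ]
t 6.8167 pos [0.528  0.2304 0.1362] F [-0.2 -0.5 -0.2] tool shift [-0.0012  0.0012  0.0362] turn -0.35 grip -0.003
```

Emit:
{"name": "apply_moves", "arguments": {"commands": [[0,0,0.015,0,1],[0,0,0.014,0,1],[0,0,0,0,1],[0,0,0.002,0,1],[0,0,0.002,0,1]]}}

```text
clock: 7.23
position: [0.5302, 0.2283, 0.104]
ee_rot: [0.707, 0.707, 0.016, 0.001]
ft_force: [-0.0, 0.2, -0.4]
grip_width: -0.003
```

Emit:
{"name": "apply_moves", "arguments": {"commands": [[0,0,0.002,0,1],[0,0,0.002,0,1]]}}

```text
clock: 7.4
position: [0.5308, 0.2283, 0.1008]
ee_rot: [0.707, 0.707, 0.016, 0.001]
ft_force: [0.2, 0.3, -0.9]
grip_width: 0.004
```

Emit:
{"name": "apply_moves", "arguments": {"commands": [[0,0,0.002,0,1],[0,0,0.0015,0,1]]}}

```text
clock: 7.57
position: [0.5314, 0.2294, 0.099]
ee_rot: [0.707, 0.707, 0.018, 0.0]
ft_force: [-7.8, 1.7, 18.4]
grip_width: 0.001
```

Emit:
{"name": "apply_moves", "arguments": {"commands": [[-0.006,-0.0005,0.0005,0,1],[-0.006,-0.0003,0.0005,0,1],[-0.006,-0.0003,0.0008,0,1],[-0.006,-0.0003,0.001,0,1]]}}

```text
clock: 7.9
position: [0.5312, 0.2102, 0.1002]
ee_rot: [0.705, 0.709, 0.022, -0.001]
ft_force: [-4.6, -0.1, 9.9]
grip_width: -0.0
```

```bash
python3 -c "
from h import *
tin(.2,'scene')
togo(.53,.192,.099)
"
```

```text
scene tin y(x=.53) 0.2031 slope 0.002 n 830 res 0.0043 x [0.472 0.59 ]
t 7.95 pos [0.5312 0.2088 0.1001] F [-5.2 -1.1 10.9] tool shift [-0.0168 -0.0013  0.0006] turn -0.47 grip 0.003
```

Emit:
{"name": "apply_moves", "arguments": {"commands": [[-0.006,-0.0003,0.001,0,1],[-0.006,-0.0003,0.001,0,1],[-0.004,-0.0003,0.001,0,1],[-0.002,0,0.001,0,1],[0,0,0.001,0,1]]}}

```text
clock: 8.37
position: [0.5313, 0.1927, 0.1001]
ee_rot: [0.705, 0.709, 0.024, -0.002]
ft_force: [-6.3, -0.8, 8.6]
grip_width: 0.003
```

Emit:
{"name": "apply_moves", "arguments": {"commands": [[0,0,0.0008,0,1],[0,0,0.0008,0,1],[0,0,0.0008,0,1]]}}

```text
clock: 8.62
position: [0.5312, 0.1939, 0.1001]
ee_rot: [0.705, 0.709, 0.026, -0.002]
ft_force: [-3.1, -0.2, 6.4]
grip_width: -0.002
```

```bash
python3 -c "
from h import *
tin(.195,'scene')
togo(.53,.192,.099)
"
```

```text
scene tin y(x=.53) 0.1947 slope 0.003 n 796 res 0.0042 x [0.473 0.59 ]
t 8.6667 pos [0.5313 0.1939 0.1001] F [-3.5 -0.4  7.5] tool shift [-0.002  -0.0013  0.001 ] turn -0.39 grip -0.001
```

Now I'll lift straight off and go well clear, so the top camera can check the result.

Emit:
{"name": "apply_moves", "arguments": {"commands": [[0,0,-0.003,0,1],[0,0,-0.015,0,1],[0,0,-0.03,0,1],[0,0,-0.03,0,1],[0,0,-0.03,0,1]]}}

```text
clock: 9.08
position: [0.5242, 0.1886, 0.2061]
ee_rot: [0.705, 0.709, 0.02, -0.004]
ft_force: [0.2, -0.1, 0.2]
grip_width: -0.002
```

Emit:
{"name": "apply_moves", "arguments": {"commands": [[0.035,-0.02,0,-4,1],[0.035,-0.02,0,-4,1],[0.035,-0.02,0,-4,1],[0.035,-0.01,0,-4,1],[0.035,-0.01,0,-4,1]]}}

```text
clock: 9.5
position: [0.4265, 0.3493, 0.2205]
ee_rot: [0.574, 0.819, 0.028, 0.005]
ft_force: [0.5, 0.6, -0.6]
grip_width: -0.002
```

Emit:
{"name": "apply_moves", "arguments": {"commands": [[0.035,0,0,-4,1],[0.035,0,0,-4,1],[0.035,0,0,-4,1],[0,0,0,0,1],[0,0,0,0,1]]}}

```text
clock: 9.92
position: [0.3738, 0.4573, 0.2249]
ee_rot: [0.473, 0.88, 0.03, 0.007]
ft_force: [1.1, -0.7, -0.5]
grip_width: -0.004
```

```bash
python3 -c "
from h import *
togo(.53,.192,.2)
tin(.195,'scene');tin(.195,'top','t2.png');tin(.195,'top')
for t in['tin','cheese_shaker','oregano_jar','small_can','dip_cup','spoon','oil_bottle','timer']:
    r=nets.place_of('top',t)
    if r: print(t,onplane('top',[r[0]['xy']],.05 if t=='tin' else 0)[0].round(3))
"
```

```text
t 9.9167 pos [0.3738 0.4573 0.2249] F [ 1.1 -0.7 -0.5] tool shift [-0.3078 -0.0175  0.0189] turn 32.8 grip -0.004
scene tin y(x=.53) 0.1951 slope 0.002 n 899 res 0.004 x [0.472 0.59 ]
top tin y(x=.53) 0.1943 slope 0.009 n 1359 res 0.0016 x [0.468 0.585]
top tin y(x=.53) 0.1944 slope 0.011 n 1352 res 0.0016 x [0.468 0.585]
tin [0.533 0.197 0.05 ]
cheese_shaker [0.755 0.116 0.   ]
oregano_jar [ 0.741 -0.027  0.   ]
small_can [ 0.346 -0.462  0.   ]
dip_cup [ 0.739 -0.196  0.   ]
spoon [0.287 0.295 0.   ]
oil_bottle [0.669 0.483 0.   ]
timer [ 0.651 -0.471  0.   ]
```

View pics/t2.png

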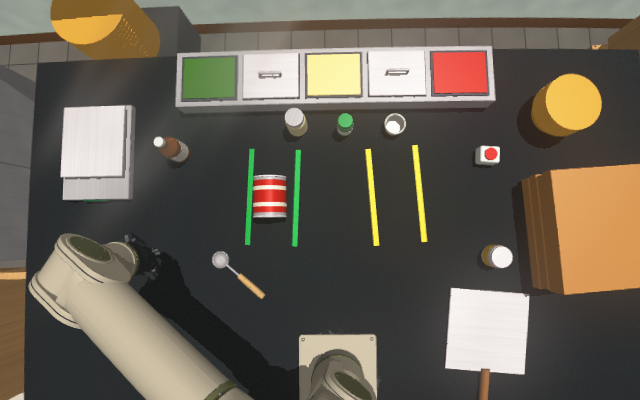

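The top view shows the tin at about (269, 197) between the green lines (columns 248 and 296), with both lines visible along their full length and the other objects at the same pixels as before. It lies about 1 mm off the bay's middle line and is at rest, so I'm handing in.

```bash
python3 -c "
from h import *
print(workorder.hand_in())"
```

```text
the job is handed in; nothing more can be done
None
```

I rolled the tin into the green bay with closed fingertips on its top and handed the job in at about 10 s on the robot's clock. The hand-in reports no verdict.

- **Roll:** It took two pushing strokes. The tin kept coasting after the second and stopped at y ≈ 0.212 m, about 19 mm past the middle of the bay. I then drew it back slowly from the other side, held it until it stopped, and lifted straight off.
- **Final position:** The top camera puts the tin's centre at (0.527, 0.194) against a bay middle line at y ≈ 0.193, so about 1–2 mm off. The scene camera agrees at 0.195. The tin's axis is about 0.05 rad from the lines, and two readings in a row show it at rest.
- **Quarter turn:** I did not measure the stripe's height on the way. The tin rolled about 155 mm at its furthest, or roughly 3 rad, so the stripe went well past a quarter turn.
- **Other objects:** The network's positions for the other things differ from the start by 0–10 mm, up to about 16 mm for the spoon. That is network scatter as far as I can tell: in the top pictures they sit at the same pixels, and the fingers never went near them.
- **Arm:** It ended clear of everything. The highest force I saw was about 43 N at the wrist, when the fingertips first touched the tin.

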